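Gauge a blowpipe grip sleeve

ROBOT

A 6-joint arm with a two-finger parallel gripper is mounted at the origin on the work surface. World frame = base frame: x ahead of the robot, y to its left, z up, the work surface at z = 0. Lengths are in m, angles in rad, forces in N, time in s.
With the tool pointing down it reaches from about 0.275 to 0.75 m from the base axis. Payload 10.2 kg.
Tool frame: the origin (TCP) lies on the centre line of the jaws, within the pads' length; the fingertips stand 14 mm ahead of it and the grasp point (between the pads) lies 5 mm behind it (arm.tip_extent is the distance from the TCP to the fingertips, in m); z points along the fingers, y is the direction in which the jaws open and shut (so a half turn about z gives the same grasp; the last joint's range is limited). The gripper opens to 88 mm and grips with 3 to 60 N. Pads are 18 mm wide; open, the fingers measure 123 mm over their backs; the gripper's body (75 mm by 187 mm) begins 45 mm behind the grasp point.
Start: joints at [-1.519, 0.313, 1.498, -0, 1.331, -0.223], TCP at [0.142, -0.505, 0.253] pointing down, gripper open.
Joint ranges: [-2.94, 2.94], [-0.97, 2.17], [0.19, 2.56], [-1.23, 4.37], [0.02, 3.11], [-2.88, 2.88]. Speed limits (rad/s): [2.39, 2.39, 3.01, 3.14, 3.14, 3.14].

INTERFACE

Orientations are given as [roll, pitch, yaw] about the fixed x, y, z axes, in that order (R = Rz(yaw) Ry(pitch) Rx(roll)).
In Python, from cell import sensors, eyes, workorder, arm gives the robot as it stands.
- The arm moves only by the tool drive_tool, never from a script. Its argument "targets" is a list of rows, each an object of numbers: "dx", "dy", "dz": the shift along the tool's x, y, z in units of 40 mm (1.0 is 40 mm); "wx", "wy", "wz": the turn, a rotation vector about the tool's x, y, z in rad. In form: [{"dx": .., "dy": .., "dz": .., "wx": .., "wy": .., "wz": ..}, ...]. A call has exactly 8 rows; each row shifts and turns the commanded pose from where the row before left it, along the tool's axes as they then stand; what a row does not reach is not made up. A row lasts 1/8 s, in which the tool goes at most 62.5 mm and 10.7 degrees, less where a joint would pass 70% of its speed; a pose out of reach is approached as far as the arm can. A call is refused whole if a number of a shift passes 1 or a number of a turn 0.188, either way. A call with a gripper value outside its range is refused whole. "fingers" is the finger opening in mm, from 0 to 88.1, set as the call begins (left out, the last holds). The fingers move at their own pace and stop on an object; "grip_force" is the grip in N (left out, the last holds). Time passes only in rows, so rows that do not move let the fingers close, or fill a call up. It gives the time, the measured TCP pose, the force and the opening at its end, in the units of the state.
- sensors.observe(): the state, without advancing time (a new reading comes with each control period).
- eyes.grab_frame(name): name is "scene" or "top"; returns (picture, depth): 420x560x3 uint8, blue, green, red; 420x560 float32, m along the optical axis (not along the pixel's ray), 0 where there is no reading.
- eyes.camera_info(name): a dict with "fx", "fy", "cx", "cy" (pixels), "k1" (the pictures are not rectified: a ray, as slopes to the right and down, at radius r is drawn at 1 + k1 r^2 times it, then the intrinsics apply), "R" (3x3) and "t" (3): a world point X has camera coordinates R X + t. Camera axes: x right, y down, z forward; pixel columns grow to the right and rows downward; lengths in m; the calibration is good to about 2 mm. A picture is of the moment at which its call begins. camera_info takes no time and is no camera call.
- workorder.close_job(): hands the job in, once; it reports no verdict.
The state is a dict: "time": time; "joints": joint angles; "joint_vel": joint speeds; "joint_torque": joint torques, N m; "position": TCP position; "tool_rot": TCP orientation; "force": force on the tool from outside, world axes, zero at the start; "wrist_torque": the same for the moment, N m; "grip_width": finger opening in m.
Only numpy, scipy, OpenCV 4.12 (cv2) and the standard library are available. Lean on these libraries where they do the work, as an engineer would, in place of code of your own. Each camera call takes 0.05 s, during which the arm holds its last target. There are 200 camera calls.

TASK

Two aluminium grip sleeves for blowpipes stand on the glassblower's bench, alike outside but with different bores. Take the one whose bore goes over the gauge pin, slide it down the pin until it sits on the pin's base to prove the fit, then lift it off and stand it upright in the plywood tray. Leave the other sleeve, whose hole is too small for the pin, standing where it is.

Things in the scene. Friction and masses are not known exactly. Their poses are not given: they have to be found in the camera images.
- wide_sleeve_mid (a point): The sleeve that fits: loose, bare aluminium tube, open at both ends, standing upright on the bench; outer diameter 46 mm, bore 32 mm (thin wall, 7 mm), height 64 mm, about 0.15 kg. This point is its centre, on the axis, half-way up (32 mm above its lower end). z is along its axis, up; it is round, so its yaw means nothing.
- narrow_sleeve_mid (a point): The sleeve that does not fit: same aluminium, same outer diameter 46 mm and height 64 mm, but a bore of only 12 mm (thick wall, 17 mm), about 0.27 kg, standing upright. This point is its centre, half-way up. A solid wooden plug (42 mm across, 50 mm high) stands near the two sleeves and is not part of the job. The three are at least 90 mm apart, centre to centre.
- gauge: The gauge, fixed to the bench: a round steel base 70 mm in diameter and 12 mm thick with a steel pin 18 mm in diameter upright at its centre. The pin's top is 67 mm above the bench and its last 12 mm taper to 8 mm across. Origin: centre of the underside, on the bench and on the pin's axis; z up. A sleeve sitting on the base has its centre 44 mm above this origin.
- tray: Square, open plywood tray fixed to the bench, 140 mm by 140 mm outside, 18 mm high, walls and floor 5 mm thick (inside 130 mm by 130 mm). Origin: centre of the underside, on the bench; x and y along its sides, z up. A sleeve standing in it has its centre 37 mm above this origin.
Mind the look-alikes: they are no part of the job. What is shaped like the gauge but green or turquoise is not meant. Leave any green look-alike of the part that bears narrow_sleeve_mid alone.

How it is judged:
On the way:
1. the wide-bored sleeve is down over the gauge pin, upright, with its lower end on the base (to within 10 mm) (horizontal distance between wide_sleeve_mid and gauge below 0.012 m and z of wide_sleeve_mid in the frame of gauge below 0.054 m and angle between wide_sleeve_mid's own z axis and vertical below 0.2 rad), for 0.2 s.
At the end, for the whole second after the job is handed in: The wide-bored sleeve stands upright (within 10 degrees), released and at rest on the tray's floor (height within 10 mm), its centre within 45 mm of the tray's centre along each side; the narrow-bored sleeve still stands upright (within 10 degrees), within 30 mm of its start (x of wide_sleeve_mid in the frame of tray between -0.045 and 0.045 m and y of wide_sleeve_mid in the frame of tray between -0.045 and 0.045 m and z of wide_sleeve_mid in the frame of tray below 0.047 m and angle between each of wide_sleeve_mid, narrow_sleeve_mid's own z axis and vertical below 0.17 rad and linear speed of wide_sleeve below 0.02 m/s and distance of narrow_sleeve_mid from where it was at the start of the episode below 0.03 m); the robot touches nothing.
It also fails if it takes over 48 s, if anything falls off the work surface, if the arm or the gripper's body presses on something with over 40 N, if the wrist force passes 120 N, or if a joint passes its speed limit or range.

## Working session

There is one attempt and no reset: what is moved stays moved. The work goes in short steps, Python scripts to look and compute and a tool call to move; the robot and the scene stay as the last step left them, time stands still between calls to the robot, and variables do not carry over. Pictures are saved under pics/ and viewed, about 8 in all and at most 12, crops included, and the job is handed in when it is done.

Besides the shell and the picture viewer there is one more tool, called in YAML: its name, and indented under it one key for each argument. drive_tool: Moves the arm, as the interface text tells. Its arguments: {"type":"object","properties":{"targets":{"type":"array","items":{"type":"object","properties":{"dx":{"type":"number"},"dy":{"type":"number"},"dz":{"type":"number"},"wx":{"type":"number"},"wy":{"type":"number"},"wz":{"type":"number"}}}},"fingers":{"type":"number"},"grip_force":{"type":"number"}},"required":["targets"]}

```bash
mkdir -p pics
cat > h.py <<'E'
import numpy as np, cv2
from cell import sensors, eyes, workorder, arm
def ray(c,u,v):
    i=eyes.camera_info(c); p=np.array([(u-i['cx'])/i['fx'],(v-i['cy'])/i['fy']]); q=p.copy()
    for _ in range(20): q=p/(1+i['k1']*(q@q))
    R=np.array(i['R']);t=np.array(i['t']); return -R.T@t, R.T@np.array([q[0],q[1],1])
def atz(c,u,v,z):
    o,d=ray(c,u,v); return o+d*(z-o[2])/d[2]
def atd(c,u,v,dep):
    o,d=ray(c,u,v); return o+d*dep
def grab(n,name):
    p,d=eyes.grab_frame(n); cv2.imwrite(f'pics/{name}.png',p); np.save(f'pics/{name}.npy',d); return p,d
E
python3 - <<'E'
from h import *
print(sensors.observe())
for n in('top','scene'):
    grab(n,n+'0'); i=eyes.camera_info(n); print(n,i, -np.array(i['R']).T@np.array(i['t']))
E
```

```text
{'time': 0.0, 'joints': array([-1.51939665e+00,  3.13456391e-01,  1.49846603e+00, -2.50761846e-05,
        1.33099587e+00, -2.23400454e-01]), 'joint_vel': array([-0.00123316,  0.00041354,  0.0002523 ,  0.00096296, -0.00033619,
        0.0014779 ]), 'joint_torque': array([-1.69130067e-04, -4.02213585e+01, -2.52269483e+01,  6.94111898e-02,
        3.52766505e-02, -1.04431570e-04]), 'position': array([ 0.14243093, -0.50506058,  0.25214689]), 'tool_rot': array([-3.14029456e+00, -2.69946288e-04,  2.74805928e-01]), 'force': array([-0.21293082, -0.70925993, -0.03044562]), 'wrist_torque': array([-0.02053797,  0.06755153,  0.0162886 ]), 'grip_width': 0.08804222563582166}
top {'fx': 539.01825918558, 'fy': 539.01825918558, 'cx': 277.0398520745675, 'cy': 213.60485011103856, 'k1': -0.20981491184527187, 'R': array([[-0.02623762, -0.99951953,  0.01650135],
       [-0.99620359,  0.02477279, -0.08345493],
       [ 0.08300605, -0.01862836, -0.99637492]]), 't': array([1.17232740e-03, 5.55798292e-01, 1.33503846e+00])} [0.44290275 0.01227267 1.3765636 ]
scene {'fx': 433.3682894696579, 'fy': 433.3682894696579, 'cx': 289.30005407870624, 'cy': 207.9366399751993, 'k1': -0.00944076064028187, 'R': array([[-0.00440481,  0.99998947,  0.00128858],
       [ 0.8528468 ,  0.00442949, -0.52214243],
       [-0.52214264, -0.00120098, -0.85285733]]), 't': array([ 0.01303674, -0.44720977,  1.32768053])} [ 1.07469747 -0.00946117  0.89879807]
```

View pics/top0.png

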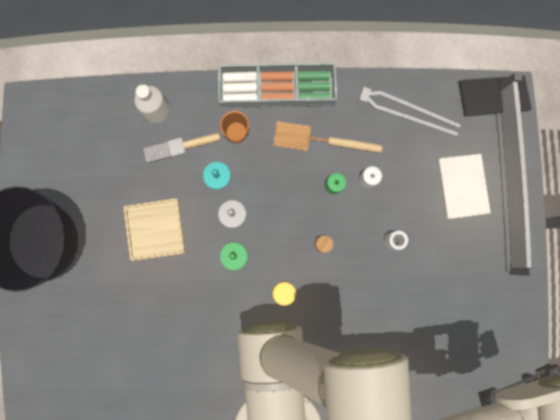

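View pics/scene0.png

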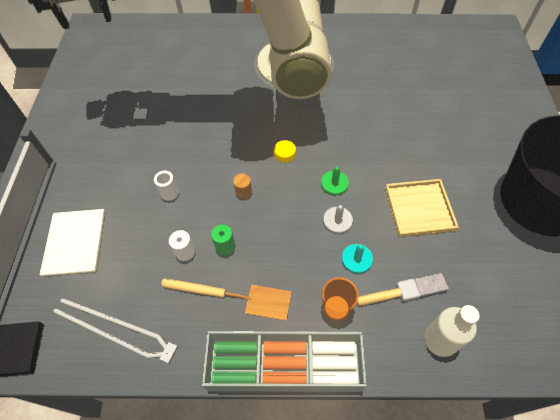

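Top view candidates:
- **Sleeves:** bare sleeve with a large dark bore at (398,240); bare sleeve with a tiny bore at (372,176); green small-bore look-alike at (337,183).
- **Plug:** wooden, at (324,244).
- **Gauges:** grey at (232,213); cyan at (217,175) and green at (233,256), both look-alikes.
- **Tray:** (154,229).

The wide sleeve should be (398,240) and the gauge (232,213). I'll confirm with a crop.

Run:
```python
from h import *
p=cv2.imread('pics/top0.png')
def crop(u,v,s=36): return cv2.resize(p[v-s:v+s,u-s:u+s],(390,390),interpolation=cv2.INTER_CUBIC)
cv2.imwrite('pics/crop0.png',np.hstack([crop(390,208,50),crop(232,213)]))
d=np.load('pics/top0.npy')
for n,u,v,z in [('wide',398,240,.064),('narrow',372,176,.064),('gauge',232,213,.012),('plug',324,244,.05),('tray',154,229,.005)]:
    print(n,atz('top',u,v,z).round(4))
# depth-based blob of tops
ii=np.indices(d.shape)
def blob(u,v,zl,zh,s=24):
    P=[]
    for y in range(v-s,v+s):
        for x in range(u-s,u+s):
            if d[y,x]>0:
                q=atd('top',x,y,d[y,x])
                if zl<q[2]<zh:P.append(q)
    P=np.array(P);(c,r)=cv2.minEnclosingCircle(P[:,:2].astype(np.float32)) ; print(u,v,len(P),P.mean(0).round(4),np.array(c).round(4),round(r,4))
blob(398,240,.055,.07); blob(372,176,.055,.07,20); blob(232,213,.006,.018); blob(232,213,.05,.075)
```

```text
wide [ 0.4794 -0.3094  0.064 ]
narrow [ 0.6401 -0.2506  0.064 ]
gauge [0.561  0.1012 0.012 ]
plug [ 0.4753 -0.1264  0.05  ]
tray [0.5254 0.3035 0.005 ]
398 240 158 [ 0.4794 -0.3099  0.0624] [ 0.4797 -0.3102] 0.0238Traceback (most recent call last):
  File "<stdin>", line 18, in <module>
  File "<stdin>", line 15, in blob
  File "h.py", line 10, in atd
    o,d=ray(c,u,v); return o+d*dep
        ~~~^^^^^^^
  File "h.py", line 4, in ray
    i=eyes.camera_info(c); p=np.array([(u-i['cx'])/i['fx'],(v-i['cy'])/i['fy']]); q=p.copy()
ValueError: time passes only in moves, steps and waits
```

View pics/crop0.png

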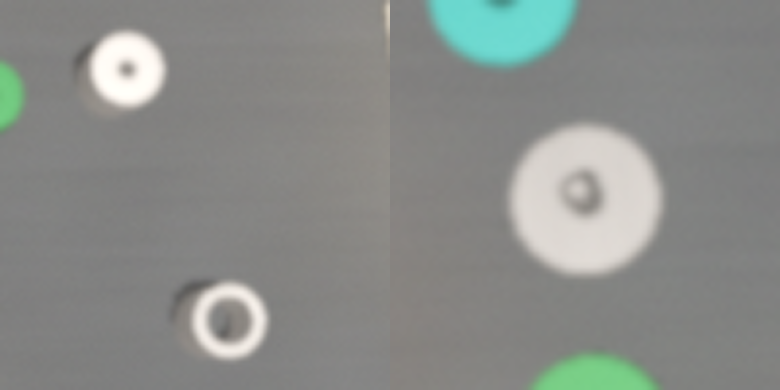

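The crop confirms it: the thin-walled wide sleeve is the lower one at about (398.5,239.6), the narrow one is at the top left, and the bare steel gauge is between the cyan and green discs, with its base centre at about (231.5,213.5). I'll refine the gauge with cached calibration and work out the move to the sleeve.

```bash
sed -i 's/^def ray/import functools\n@functools.lru_cache\ndef ci(c): return eyes.camera_info(c)\ndef ray/; s/i=eyes.camera_info(c); p/i=ci(c); p/' h.py
python3 - <<'E'
from h import *
p=cv2.imread('pics/top0.png').astype(int);d=np.load('pics/top0.npy')
def circ(u,v,m,z,s=24):
    g=np.zeros(d.shape,np.uint8); g[v-s:v+s,u-s:u+s]=m[v-s:v+s,u-s:u+s]
    n,l,st,ce=cv2.connectedComponentsWithStats(g); k=l[v-s:v+s,u-s:u+s]; b=1+st[1:,4].argmax()
    cn=max(cv2.findContours((l==b).astype(np.uint8),0,1)[0],key=len)[:,0]
    W=np.array([atz('top',x,y,z)[:2] for x,y in cn]).astype(np.float32)
    A=np.c_[2*W,np.ones(len(W))]; s_=np.linalg.lstsq(A,(W**2).sum(1),rcond=None)[0]
    print(s_[:2].round(4),'r',np.sqrt(s_[2]+s_[:2]@s_[:2]).round(4))
g=p.min(2)
circ(398,240,(g>150)*1,.064,18);circ(372,176,(g>150)*1,.064,18);circ(232,213,(g>150)*1,.012,20)
print('pin',atz('top',231.1,212.1,.067), 'base',atz('top',231.5,213.4,.012))
s=cv2.imread('pics/scene0.png')
print('scene', atz('scene',338.5,219,.012), atz('scene',340,207,.067),atz('scene',165,177,.064))
T=[atz('top',x,y,.018) for x,y in((125,205),(180,200),(184,255),(131,260))];print(np.mean(T,0),T[0],T[1])
E
```

```text
[ 0.4798 -0.3106] r 0.0243
[ 0.6417 -0.2514] r 0.0244
[0.5599 0.102 ] r 0.0351
pin [0.55846829 0.09973103 0.067     ] base [0.55998126 0.10244946 0.012     ]
scene [0.56182573 0.10568855 0.012     ] [0.56237868 0.10364303 0.067     ] [ 0.47942757 -0.30471179  0.064     ]
[0.52220932 0.29881789 0.018     ] [0.58792606 0.37629041 0.018     ] [0.59696081 0.23291424 0.018     ]
```

drive_tool:
  targets:
    - {"wz": 0.1375}
    - {"wz": 0.1375}
    - {"dx": 0.8,"dy": -0.4}
    - {"dx": 0.8,"dy": -0.4}
    - {"dx": 0.8,"dy": -0.4}
    - {"dx": 0.8,"dy": -0.4}
    - {"dx": 0.8,"dy": -0.4}
    - {"dx": 0.8,"dy": -0.4}
  fingers: 88
  grip_force: 25

```text
schema error: expected keys dx, dy, dz, wx, wy, wz
```

drive_tool:
  targets:
    - {"dx": 0,"dy": 0,"dz": 0,"wx": 0,"wy": 0,"wz": 0.1375}
    - {"dx": 0,"dy": 0,"dz": 0,"wx": 0,"wy": 0,"wz": 0.1375}
    - {"dx": 0.8,"dy": -0.4,"dz": 0,"wx": 0,"wy": 0,"wz": 0}
    - {"dx": 0.8,"dy": -0.4,"dz": 0,"wx": 0,"wy": 0,"wz": 0}
    - {"dx": 0.8,"dy": -0.4,"dz": 0,"wx": 0,"wy": 0,"wz": 0}
    - {"dx": 0.8,"dy": -0.4,"dz": 0,"wx": 0,"wy": 0,"wz": 0}
    - {"dx": 0.8,"dy": -0.4,"dz": 0,"wx": 0,"wy": 0,"wz": 0}
    - {"dx": 0.8,"dy": -0.4,"dz": 0,"wx": 0,"wy": 0,"wz": 0}
  fingers: 88
  grip_force: 25

```text
time: 1.1
position: [0.3354, -0.4086, 0.2525]
tool_rot: [-3.141, 0.0, -0.0]
force: [-1.2, -0.2, -0.8]
grip_width: 0.088
```

drive_tool:
  targets:
    - {"dx": 0.6,"dy": -0.41,"dz": 0.35,"wx": 0,"wy": 0,"wz": 0}
    - {"dx": 0.6,"dy": -0.41,"dz": 0.35,"wx": 0,"wy": 0,"wz": 0}
    - {"dx": 0.6,"dy": -0.41,"dz": 0.35,"wx": 0,"wy": 0,"wz": 0}
    - {"dx": 0.6,"dy": -0.41,"dz": 0.35,"wx": 0,"wy": 0,"wz": 0}
    - {"dx": 0.6,"dy": -0.41,"dz": 0.35,"wx": 0,"wy": 0,"wz": 0}
    - {"dx": 0.6,"dy": -0.41,"dz": 0.35,"wx": 0,"wy": 0,"wz": 0}
    - {"dx": 0,"dy": 0,"dz": 0.35,"wx": 0,"wy": 0,"wz": 0}
    - {"dx": 0,"dy": 0,"dz": 0.35,"wx": 0,"wy": 0,"wz": 0}

```text
time: 2.1
position: [0.4779, -0.3113, 0.1398]
tool_rot: [-3.141, 0.001, -0.0]
force: [0.3, -0.4, 0.1]
grip_width: 0.0882
```

drive_tool:
  targets:
    - {"dx": 0.05,"dy": -0.03,"dz": 0.4,"wx": 0,"wy": 0,"wz": 0}
    - {"dx": 0,"dy": 0,"dz": 0.4,"wx": 0,"wy": 0,"wz": 0}
    - {"dx": 0,"dy": 0,"dz": 0.4,"wx": 0,"wy": 0,"wz": 0}
    - {"dx": 0,"dy": 0,"dz": 0.4,"wx": 0,"wy": 0,"wz": 0}
    - {"dx": 0,"dy": 0,"dz": 0.4,"wx": 0,"wy": 0,"wz": 0}
    - {"dx": 0,"dy": 0,"dz": 0.3,"wx": 0,"wy": 0,"wz": 0}
    - {"dx": 0,"dy": 0,"dz": 0.2,"wx": 0,"wy": 0,"wz": 0}
    - {"dx": 0,"dy": 0,"dz": 0,"wx": 0,"wy": 0,"wz": 0}

```text
time: 3.1
position: [0.4804, -0.3097, 0.0403]
tool_rot: [-3.141, 0.0, -0.0]
force: [0.2, -0.1, 0.1]
grip_width: 0.0882
```

drive_tool:
  targets:
    - {"dx": 0,"dy": 0,"dz": 0,"wx": 0,"wy": 0,"wz": 0}
    - {"dx": 0,"dy": 0,"dz": 0,"wx": 0,"wy": 0,"wz": 0}
    - {"dx": 0,"dy": 0,"dz": 0,"wx": 0,"wy": 0,"wz": 0}
    - {"dx": 0,"dy": 0,"dz": 0,"wx": 0,"wy": 0,"wz": 0}
    - {"dx": 0,"dy": 0,"dz": 0,"wx": 0,"wy": 0,"wz": 0}
    - {"dx": 0,"dy": 0,"dz": 0,"wx": 0,"wy": 0,"wz": 0}
    - {"dx": 0,"dy": 0,"dz": 0,"wx": 0,"wy": 0,"wz": 0}
    - {"dx": 0,"dy": 0,"dz": 0,"wx": 0,"wy": 0,"wz": 0}
  fingers: 30
  grip_force: 25

```text
time: 4.1
position: [0.4805, -0.3098, 0.0408]
tool_rot: [3.141, -0.0, -0.0]
force: [0.1, 0.6, 1.7]
grip_width: 0.0445
```

drive_tool:
  targets:
    - {"dx": 0,"dy": 0,"dz": -0.2,"wx": 0,"wy": 0,"wz": 0}
    - {"dx": 0,"dy": 0,"dz": -0.5,"wx": 0,"wy": 0,"wz": 0}
    - {"dx": 0,"dy": 0,"dz": -0.6,"wx": 0,"wy": 0,"wz": 0}
    - {"dx": 0,"dy": 0,"dz": -0.6,"wx": 0,"wy": 0,"wz": 0}
    - {"dx": 0,"dy": 0,"dz": -0.6,"wx": 0,"wy": 0,"wz": 0}
    - {"dx": 0,"dy": 0,"dz": -0.6,"wx": 0,"wy": 0,"wz": 0}
    - {"dx": 0,"dy": 0,"dz": -0.5,"wx": 0,"wy": 0,"wz": 0}
    - {"dx": 0,"dy": 0,"dz": -0.4,"wx": 0,"wy": 0,"wz": 0}

```text
time: 5.1
position: [0.4805, -0.3097, 0.2018]
tool_rot: [3.141, -0.0, -0.0]
force: [-0.1, 0.2, -1.6]
grip_width: 0.0449
```

drive_tool:
  targets:
    - {"dx": 0.1,"dy": -0.3,"dz": 0,"wx": 0,"wy": 0,"wz": 0}
    - {"dx": 0.1,"dy": -0.5,"dz": 0,"wx": 0,"wy": 0,"wz": 0}
    - {"dx": 0.1,"dy": -0.7,"dz": 0,"wx": 0,"wy": 0,"wz": 0}
    - {"dx": 0.1,"dy": -0.7,"dz": 0,"wx": 0,"wy": 0,"wz": 0}
    - {"dx": 0.1,"dy": -0.7,"dz": 0,"wx": 0,"wy": 0,"wz": 0}
    - {"dx": 0.1,"dy": -0.7,"dz": 0,"wx": 0,"wy": 0,"wz": 0}
    - {"dx": 0.1,"dy": -0.7,"dz": 0,"wx": 0,"wy": 0,"wz": 0}
    - {"dx": 0.1,"dy": -0.7,"dz": 0,"wx": 0,"wy": 0,"wz": 0}

```text
time: 6.1
position: [0.5121, -0.1073, 0.1999]
tool_rot: [-3.141, 0.002, 0.001]
force: [-0.1, -0.3, -0.9]
grip_width: 0.0445
```

drive_tool:
  targets:
    - {"dx": 0.2,"dy": -0.7,"dz": 0,"wx": 0,"wy": 0,"wz": 0}
    - {"dx": 0.2,"dy": -0.7,"dz": 0,"wx": 0,"wy": 0,"wz": 0}
    - {"dx": 0.2,"dy": -0.7,"dz": 0,"wx": 0,"wy": 0,"wz": 0}
    - {"dx": 0.2,"dy": -0.7,"dz": 0,"wx": 0,"wy": 0,"wz": 0}
    - {"dx": 0.2,"dy": -0.7,"dz": 0,"wx": 0,"wy": 0,"wz": 0}
    - {"dx": 0.2,"dy": -0.7,"dz": 0,"wx": 0,"wy": 0,"wz": 0}
    - {"dx": 0,"dy": -0.5,"dz": 0,"wx": 0,"wy": 0,"wz": 0}
    - {"dx": 0,"dy": -0.3,"dz": 0,"wx": 0,"wy": 0,"wz": 0}

```text
time: 7.1
position: [0.5599, 0.0916, 0.2003]
tool_rot: [-3.142, 0.001, 0.001]
force: [-0.3, -0.5, -1.9]
grip_width: 0.0447
```

drive_tool:
  targets:
    - {"dx": 0,"dy": -0.16,"dz": 0.2,"wx": 0,"wy": 0,"wz": 0}
    - {"dx": 0,"dy": -0.1,"dz": 0.4,"wx": 0,"wy": 0,"wz": 0}
    - {"dx": 0,"dy": 0,"dz": 0.4,"wx": 0,"wy": 0,"wz": 0}
    - {"dx": 0,"dy": 0,"dz": 0.4,"wx": 0,"wy": 0,"wz": 0}
    - {"dx": 0,"dy": 0,"dz": 0.3,"wx": 0,"wy": 0,"wz": 0}
    - {"dx": 0,"dy": 0,"dz": 0.2,"wx": 0,"wy": 0,"wz": 0}
    - {"dx": 0,"dy": 0,"dz": 0,"wx": 0,"wy": 0,"wz": 0}
    - {"dx": 0,"dy": 0,"dz": 0,"wx": 0,"wy": 0,"wz": 0}

```text
time: 8.1
position: [0.5609, 0.1006, 0.1252]
tool_rot: [-3.142, -0.001, -0.0]
force: [-0.2, 0.1, -0.9]
grip_width: 0.0449
```

Run:
```python
from h import *
p,d=grab('scene','s1'); q=p[130:260,260:420]; cv2.imwrite('pics/s1c.png',cv2.resize(q,(800,650)[:1]+(600,),interpolation=cv2.INTER_CUBIC))
```

```text
(no output)
```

View pics/s1c.png

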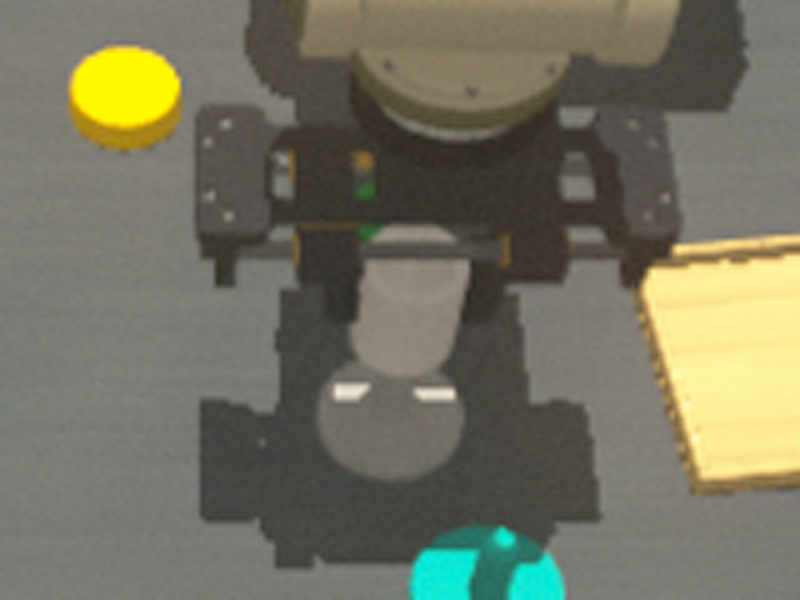

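Run:
```python
from h import *
k=130/600
a=atz('scene',260+400/5-.5,130+377*k-.5,.0852); b=atz('scene',260+391/5-.5,130+482*k-.5,.012)
l,r=[atz('scene',260+x/5-.5,130+418*k-.5,.012) for x in(316,465)]
print('sleeve ctr',a-[.023,0,0],'base ctr',b-[.035,0,0],(l+r)/2,r-l)
l,r=[atz('scene',260+x/5-.5,130+345*k-.5,.0852) for x in(350,458)]
print((l+r)/2,r-l)
```

```text
sleeve ctr [0.56136304 0.09946152 0.0852    ] base ctr [0.56675994 0.1016481  0.012     ] [0.56474349 0.10341028 0.012     ] [-3.57141433e-04  7.03437070e-02 -1.11022302e-16]
[0.56643586 0.1022408  0.0852    ] [-0.00025022  0.04783238  0.        ]
```

Sleeve rim and base agree to within about 3 mm, against 7 mm radial play, so I'm going down.

drive_tool:
  targets:
    - {"dx": 0.04,"dy": -0.04,"dz": 0.1,"wx": 0,"wy": 0,"wz": 0}
    - {"dx": 0,"dy": 0,"dz": 0.2,"wx": 0,"wy": 0,"wz": 0}
    - {"dx": 0,"dy": 0,"dz": 0.2,"wx": 0,"wy": 0,"wz": 0}
    - {"dx": 0,"dy": 0,"dz": 0.15,"wx": 0,"wy": 0,"wz": 0}
    - {"dx": 0,"dy": 0,"dz": 0.15,"wx": 0,"wy": 0,"wz": 0}
    - {"dx": 0,"dy": 0,"dz": 0.1,"wx": 0,"wy": 0,"wz": 0}
    - {"dx": 0,"dy": 0,"dz": 0,"wx": 0,"wy": 0,"wz": 0}
    - {"dx": 0,"dy": 0,"dz": 0,"wx": 0,"wy": 0,"wz": 0}

```text
time: 9.15
position: [0.5623, 0.1022, 0.0889]
tool_rot: [-3.142, -0.0, -0.0]
force: [0.5, 0.5, -2.8]
grip_width: 0.0446
```

drive_tool:
  targets:
    - {"dx": 0,"dy": 0,"dz": 0.15,"wx": 0,"wy": 0,"wz": 0}
    - {"dx": 0,"dy": 0,"dz": 0.2,"wx": 0,"wy": 0,"wz": 0}
    - {"dx": 0,"dy": 0,"dz": 0.2,"wx": 0,"wy": 0,"wz": 0}
    - {"dx": 0,"dy": 0,"dz": 0.15,"wx": 0,"wy": 0,"wz": 0}
    - {"dx": 0,"dy": 0,"dz": 0.1,"wx": 0,"wy": 0,"wz": 0}
    - {"dx": 0,"dy": 0,"dz": 0.05,"wx": 0,"wy": 0,"wz": 0}
    - {"dx": 0,"dy": 0,"dz": 0,"wx": 0,"wy": 0,"wz": 0}
    - {"dx": 0,"dy": 0,"dz": 0,"wx": 0,"wy": 0,"wz": 0}

```text
time: 10.15
position: [0.5623, 0.1022, 0.0549]
tool_rot: [-3.142, -0.0, -0.0]
force: [-0.1, 0.1, -1.5]
grip_width: 0.0446
```

drive_tool:
  targets:
    - {"dx": 0,"dy": 0,"dz": 0.02,"wx": 0,"wy": 0,"wz": 0}
    - {"dx": 0,"dy": 0,"dz": 0.02,"wx": 0,"wy": 0,"wz": 0}
    - {"dx": 0,"dy": 0,"dz": 0.02,"wx": 0,"wy": 0,"wz": 0}
    - {"dx": 0,"dy": 0,"dz": 0,"wx": 0,"wy": 0,"wz": 0}
    - {"dx": 0,"dy": 0,"dz": 0,"wx": 0,"wy": 0,"wz": 0}
    - {"dx": 0,"dy": 0,"dz": 0,"wx": 0,"wy": 0,"wz": 0}
    - {"dx": 0,"dy": 0,"dz": 0,"wx": 0,"wy": 0,"wz": 0}
    - {"dx": 0,"dy": 0,"dz": 0,"wx": 0,"wy": 0,"wz": 0}

```text
time: 11.15
position: [0.5622, 0.1022, 0.0528]
tool_rot: [3.142, -0.0, -0.0]
force: [-2.4, -0.0, 5.3]
grip_width: 0.0446
```

Run:
```python
from h import *
p,d=grab('scene','s2'); q=p[130:260,260:420]; cv2.imwrite('pics/s2c.png',cv2.resize(q,(800,600),interpolation=cv2.INTER_CUBIC))
print(sensors.observe()['force'],sensors.observe()['position'])
```

```text
[-2.6856796  -0.48431248  5.54346395] [0.56222323 0.10220173 0.05278836]
```

View pics/s2c.png

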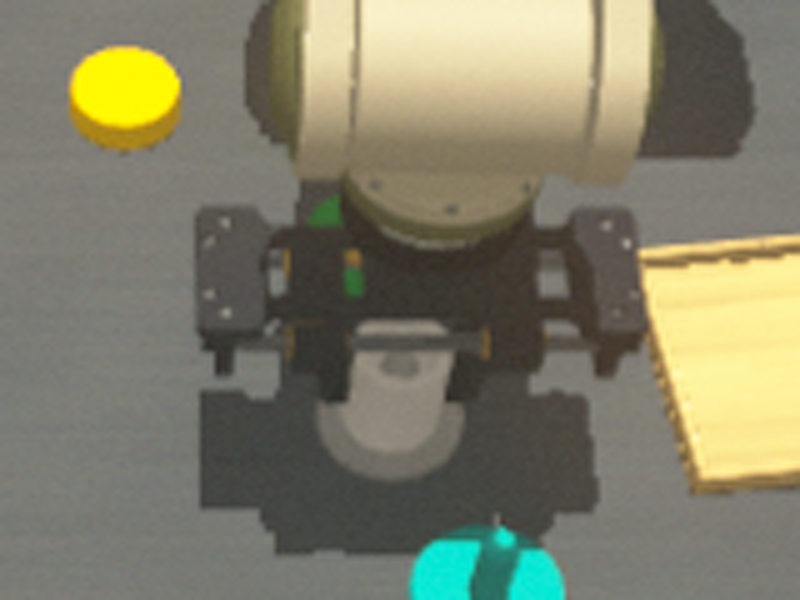

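The sleeve rests on the base: bottom at 12 mm, 5–7 N contact force, centred at about (396,455) against the base at (391,480) in the crop. Lifting off and moving to the tray.

drive_tool:
  targets:
    - {"dx": 0,"dy": 0,"dz": -0.1,"wx": 0,"wy": 0,"wz": 0}
    - {"dx": 0,"dy": 0,"dz": -0.3,"wx": 0,"wy": 0,"wz": 0}
    - {"dx": 0,"dy": 0,"dz": -0.4,"wx": 0,"wy": 0,"wz": 0}
    - {"dx": 0,"dy": 0,"dz": -0.5,"wx": 0,"wy": 0,"wz": 0}
    - {"dx": 0,"dy": 0,"dz": -0.5,"wx": 0,"wy": 0,"wz": 0}
    - {"dx": 0,"dy": 0,"dz": -0.5,"wx": 0,"wy": 0,"wz": 0}
    - {"dx": 0,"dy": 0,"dz": -0.4,"wx": 0,"wy": 0,"wz": 0}
    - {"dx": 0,"dy": 0,"dz": -0.2,"wx": 0,"wy": 0,"wz": 0}

```text
time: 12.2
position: [0.5624, 0.1022, 0.1696]
tool_rot: [3.142, -0.001, -0.0]
force: [-0.1, -1.0, -1.9]
grip_width: 0.0448
```

drive_tool:
  targets:
    - {"dx": -0.1,"dy": -0.4,"dz": 0,"wx": 0,"wy": 0,"wz": 0}
    - {"dx": -0.1,"dy": -0.7,"dz": 0,"wx": 0,"wy": 0,"wz": 0}
    - {"dx": -0.2,"dy": -0.8,"dz": 0,"wx": 0,"wy": 0,"wz": 0}
    - {"dx": -0.2,"dy": -0.8,"dz": 0,"wx": 0,"wy": 0,"wz": 0}
    - {"dx": -0.2,"dy": -0.8,"dz": 0,"wx": 0,"wy": 0,"wz": 0}
    - {"dx": -0.1,"dy": -0.7,"dz": 0,"wx": 0,"wy": 0,"wz": 0}
    - {"dx": -0.1,"dy": -0.5,"dz": 0,"wx": 0,"wy": 0,"wz": 0}
    - {"dx": 0,"dy": -0.25,"dz": 0,"wx": 0,"wy": 0,"wz": 0}

```text
time: 13.2
position: [0.5216, 0.3014, 0.1679]
tool_rot: [3.141, 0.001, 0.001]
force: [0.7, -0.2, -0.9]
grip_width: 0.0444
```

drive_tool:
  targets:
    - {"dx": 0,"dy": 0,"dz": 0.2,"wx": 0,"wy": 0,"wz": 0}
    - {"dx": 0,"dy": 0,"dz": 0.4,"wx": 0,"wy": 0,"wz": 0}
    - {"dx": 0,"dy": 0,"dz": 0.4,"wx": 0,"wy": 0,"wz": 0}
    - {"dx": 0,"dy": 0,"dz": 0.4,"wx": 0,"wy": 0,"wz": 0}
    - {"dx": 0,"dy": 0,"dz": 0.4,"wx": 0,"wy": 0,"wz": 0}
    - {"dx": 0,"dy": 0,"dz": 0.3,"wx": 0,"wy": 0,"wz": 0}
    - {"dx": 0,"dy": 0,"dz": 0.2,"wx": 0,"wy": 0,"wz": 0}
    - {"dx": 0,"dy": 0,"dz": 0,"wx": 0,"wy": 0,"wz": 0}

```text
time: 14.2
position: [0.5221, 0.3002, 0.0759]
tool_rot: [3.141, 0.001, -0.0]
force: [0.4, 0.8, -0.9]
grip_width: 0.0445
```

drive_tool:
  targets:
    - {"dx": 0,"dy": 0,"dz": 0.2,"wx": 0,"wy": 0,"wz": 0}
    - {"dx": 0,"dy": 0,"dz": 0.2,"wx": 0,"wy": 0,"wz": 0}
    - {"dx": 0,"dy": 0,"dz": 0.15,"wx": 0,"wy": 0,"wz": 0}
    - {"dx": 0,"dy": 0,"dz": 0.1,"wx": 0,"wy": 0,"wz": 0}
    - {"dx": 0,"dy": 0,"dz": 0.05,"wx": 0,"wy": 0,"wz": 0}
    - {"dx": 0,"dy": 0,"dz": 0.03,"wx": 0,"wy": 0,"wz": 0}
    - {"dx": 0,"dy": 0,"dz": 0.02,"wx": 0,"wy": 0,"wz": 0}
    - {"dx": 0,"dy": 0,"dz": 0,"wx": 0,"wy": 0,"wz": 0}

```text
time: 15.2
position: [0.5222, 0.3002, 0.0464]
tool_rot: [-3.142, -0.0, -0.0]
force: [-0.2, -0.3, -1.2]
grip_width: 0.0448
```

drive_tool:
  targets:
    - {"dx": 0,"dy": 0,"dz": 0.02,"wx": 0,"wy": 0,"wz": 0}
    - {"dx": 0,"dy": 0,"dz": 0.01,"wx": 0,"wy": 0,"wz": 0}
    - {"dx": 0,"dy": 0,"dz": 0,"wx": 0,"wy": 0,"wz": 0}
    - {"dx": 0,"dy": 0,"dz": 0,"wx": 0,"wy": 0,"wz": 0}
    - {"dx": 0,"dy": 0,"dz": 0,"wx": 0,"wy": 0,"wz": 0}
    - {"dx": 0,"dy": 0,"dz": 0,"wx": 0,"wy": 0,"wz": 0}
    - {"dx": 0,"dy": 0,"dz": 0,"wx": 0,"wy": 0,"wz": 0}
    - {"dx": 0,"dy": 0,"dz": 0,"wx": 0,"wy": 0,"wz": 0}

```text
time: 16.2
position: [0.5223, 0.3003, 0.0458]
tool_rot: [-3.141, -0.0, -0.0]
force: [-1.8, -0.2, 5.8]
grip_width: 0.0446
```

It's on the tray floor: 5.8 N upward, at the expected height. Releasing.

drive_tool:
  targets:
    - {"dx": 0,"dy": 0,"dz": 0,"wx": 0,"wy": 0,"wz": 0}
    - {"dx": 0,"dy": 0,"dz": 0,"wx": 0,"wy": 0,"wz": 0}
    - {"dx": 0,"dy": 0,"dz": 0,"wx": 0,"wy": 0,"wz": 0}
    - {"dx": 0,"dy": 0,"dz": 0,"wx": 0,"wy": 0,"wz": 0}
    - {"dx": 0,"dy": 0,"dz": 0,"wx": 0,"wy": 0,"wz": 0}
    - {"dx": 0,"dy": 0,"dz": 0,"wx": 0,"wy": 0,"wz": 0}
    - {"dx": 0,"dy": 0,"dz": 0,"wx": 0,"wy": 0,"wz": 0}
    - {"dx": 0,"dy": 0,"dz": 0,"wx": 0,"wy": 0,"wz": 0}
  fingers: 80

```text
time: 17.2
position: [0.5222, 0.3002, 0.0451]
tool_rot: [-3.142, -0.0, -0.0]
force: [0.2, 0.0, 0.3]
grip_width: 0.0801
```

drive_tool:
  targets:
    - {"dx": 0,"dy": 0,"dz": -0.2,"wx": 0,"wy": 0,"wz": 0}
    - {"dx": 0,"dy": 0,"dz": -0.4,"wx": 0,"wy": 0,"wz": 0}
    - {"dx": 0,"dy": 0,"dz": -0.5,"wx": 0,"wy": 0,"wz": 0}
    - {"dx": 0,"dy": 0,"dz": -0.5,"wx": 0,"wy": 0,"wz": 0}
    - {"dx": 0,"dy": 0,"dz": -0.6,"wx": 0,"wy": 0,"wz": 0}
    - {"dx": 0,"dy": 0,"dz": -0.6,"wx": 0,"wy": 0,"wz": 0}
    - {"dx": 0,"dy": 0,"dz": -0.5,"wx": 0,"wy": 0,"wz": 0}
    - {"dx": 0,"dy": 0,"dz": -0.4,"wx": 0,"wy": 0,"wz": 0}

```text
time: 18.2
position: [0.5223, 0.3003, 0.1951]
tool_rot: [-3.141, -0.002, -0.0]
force: [0.2, 0.0, -1.0]
grip_width: 0.0798
```

drive_tool:
  targets:
    - {"dx": -0.2,"dy": 0.4,"dz": 0,"wx": 0,"wy": 0,"wz": 0}
    - {"dx": -0.3,"dy": 0.7,"dz": 0,"wx": 0,"wy": 0,"wz": 0}
    - {"dx": -0.4,"dy": 0.7,"dz": 0,"wx": 0,"wy": 0,"wz": 0}
    - {"dx": -0.4,"dy": 0.7,"dz": 0,"wx": 0,"wy": 0,"wz": 0}
    - {"dx": -0.4,"dy": 0.7,"dz": 0,"wx": 0,"wy": 0,"wz": 0}
    - {"dx": -0.3,"dy": 0.6,"dz": 0,"wx": 0,"wy": 0,"wz": 0}
    - {"dx": -0.2,"dy": 0.3,"dz": 0,"wx": 0,"wy": 0,"wz": 0}
    - {"dx": 0,"dy": 0,"dz": 0,"wx": 0,"wy": 0,"wz": 0}

```text
time: 19.2
position: [0.4342, 0.136, 0.1936]
tool_rot: [-3.141, -0.001, -0.001]
force: [-0.2, -0.5, -0.0]
grip_width: 0.0799
```

Run:
```python
from h import *
grab('top','t3');p,d=grab('scene','s3'); print(sensors.observe()['force'])
```

```text
[-0.15192859  0.20652972 -0.10672056]
```

View pics/s3.png

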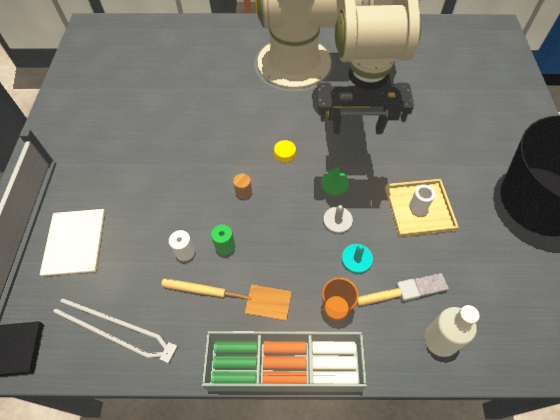

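View pics/t3.png

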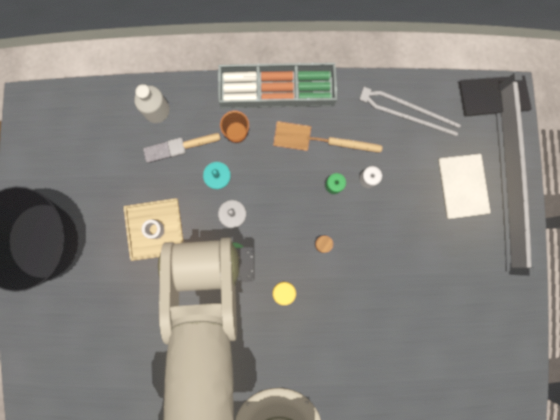

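The sleeve stands upright near the middle of the tray (top view 152,230, against the tray centre at 154,229). The narrow sleeve hasn't moved (372,176), and the arm is clear. Handing in.

```bash
python3 -c "
from h import *
print(workorder.close_job())"
```

```text
the job is handed in; nothing more can be done
None
```

The wide-bored sleeve went down the bare-steel gauge pin onto its base, came off again, and now stands upright in the plywood tray. I handed the job in at about 19.3 s; `close_job` reported no verdict.

- **On the gauge:** at the bottom of the stroke the sleeve's lower end was at about 12 mm, the base's height. Contact force was 5–7 N, and it was centred to within a few millimetres.
- **In the tray:** the final pictures show the sleeve upright and released, within about 1 cm of the tray's centre.
- **Other sleeve:** the narrow sleeve is at the same pixel position as at the start, and the gripper is clear with forces near zero.

Two small disagreements did not affect the work. The gripper read 44.5–45 mm on the 46 mm sleeve, and the two cameras differed by 2–5 mm on the gauge's position, within the 7 mm play around the pin.

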